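# Load a tube rack past the sprung gate of a reader lane

## Robot

A 6-joint arm with a two-finger parallel gripper is mounted at the origin on the work surface. World frame = base frame: x ahead of the robot, y to its left, z up, the work surface at z = 0. Lengths are in m, angles in rad, forces in N, time in s.
With the tool pointing down it reaches from about 0.3 to 0.875 m from the base axis. Payload 6.4 kg.
Tool frame: the origin (TCP) lies midway between the tips of the shut fingers; the grasp point (between the pads) lies 19 mm behind it; z points along the fingers, y is the line along which they close (so a half turn about z gives the same grasp; the last joint's range is limited). The gripper opens to 85 mm and grips with 20 to 120 N. Pads are 22 mm wide; open, the fingers measure 114 mm over their backs; the gripper's body (76 mm by 85 mm) begins 54 mm behind the grasp point. The pads swing forward as they close: fully open they stand 13 mm farther back than shut.
Start: joints at [-1.534, 0.181, 1.607, -0, 1.354, -0.206], TCP at [0.138, -0.558, 0.231] pointing down, gripper open.
Joint ranges: [-2.99, 2.99], [-0.89, 2.07], [0.3, 2.58], [-1.14, 4.28], [0, 2.63], [-3.12, 3.12]. Speed limits (rad/s): [2.57, 2.57, 3.01, 3.14, 3.14, 3.14].

## Interface

Orientations are given as a unit quaternion [w, x, y, z].
In Python, from bench import ctrl gives the robot as it stands. The module is installed in compiled form; this text tells all that it offers.
- The arm moves only by the tool move_arm, never from a script. Its argument "plan" is one flat list of numbers, 6 for each row, row after row: the shift along the world's x, y, z in units of 50 mm (1.0 is 50 mm), then the turn, a rotation vector about the world's x, y, z in rad. A call has 1 to 10 rows; each row is the pose to reach, as a shift and turn from the pose commanded when the call began; what a row does not reach only later rows make up. A row lasts 1/8 s, in which the tool goes at most 62.5 mm and 10.7 degrees, less where a joint would pass 70% of its speed; a pose out of reach is approached as far as the arm can. A call with a gripper value outside its range is refused whole. "grip" is the finger opening in mm, from 0 to 85.4, set as the call begins (left out, the last holds). The fingers move at their own pace and stop on an object; the grip force is fixed at half the most. Time passes only in rows, so rows that repeat a pose let the fingers close. It gives the time, the measured TCP pose, the force, the opening and the grip force at its end, in the units of the state.
- ctrl.get_obs(): the state, without advancing time (a new reading comes with each control period).
- ctrl.camera(name): name is "scene" or "top" or "wrist"; returns a dict with "pixels" (400x640x3 uint8, red, green, blue), "fx", "fy", "cx", "cy" (pixels), "origin" and "attitude" of the camera in the world. Camera axes: x right, y down, z forward; pixel columns grow to the right and rows downward; lengths in m; the calibration is good to about 2 mm. The wrist camera is an equidistant fisheye: a pixel r from the principal point sees the ray r / f radians off the axis. A picture is of the moment at which its call begins. There is no depth.
- ctrl.hand_in(): hands the job in; it is judged then, once.
The state is a dict: "time_s": time; "q": joint angles; "dq": joint speeds; "joint_efforts": joint torques, N m; "eef_pos": TCP position; "eef_rot": TCP orientation; "wrist_force": force on the tool from outside, world axes, zero at the start; "torque": the same for the moment, N m; "opening": opening from 0.0 (shut) to 1.0 (fully open); "grasp_force": force on a finger pad.
Only numpy, scipy, OpenCV 4.12 (cv2) and the standard library are available. Lean on these libraries where they do the work, as an engineer would, in place of code of your own. Each camera call takes 0.05 s, during which the arm holds its last target. There are 200 camera calls.

## Task

With one fingertip press the long treadle plate down to hold the lane's sprung gate up, and with the other fingertip push the tube rack by its rear lip along the lane, under the raised gate, until it is fully home against the end stop. The gate must not touch the rack or its tubes, so keep it up until the whole tube block is past, then let go so that it closes behind the block. Only push: do not lift or tip the rack, and leave everything else on the bench where it is.

Things in the scene. Friction and masses are not known exactly. Their poses are not given: they have to be found in the camera images.
- loader: Fixed lane before a white reader housing. Origin: on the bench, under the gate, on the lane's centre line. x = along the lane in the push direction, y = towards the treadle, z up (mm below in this frame). Base plate to z = 8 (the lane floor), x -255 to 100, y -100 to 105. Side walls: inner faces y = -27 and 27, 4 thick, top z = 36, x -256 to 84. Housing x 100 to 230, 130 tall.
- end_stop (a point): Middle of the end stop's face, which the front of the tube block meets: loader (84, 0, 33) mm; the stop is 62 mm wide, its top at z = 53.
- shaft (a point): Point of the gate's hinge axis beside the gate, loader (0, 42, 38) mm. The shaft, 10 mm thick, runs along the lane at this y and z, on two posts 10 x 14 mm at loader x = -243 and 14, tops at z = 44.
- gate (a joint): Gate angle, rad: 0 shut (a spring returns it there in under a second), 0.62 fully up (hard stop). Turns about the shaft; gate and treadle are one rigid piece: treadle down, gate up, against about 2 to 5 N. The rack cannot push it open. Above 0.45 the stop plate clears the tube caps by 2 mm or more, fully up by about 8 mm.
- stop_edge (a point): Middle of the lower edge of the gate's stop plate, which bars the lane: plate 28 mm wide (loader y -24 to 4), 6 mm thick (x -3 to 3), this edge at z = 42 when shut. It hangs from a steel boom, 8 mm thick in x, that crosses above the lane from the shaft, top at z = 73 shut; raised, its tip stands about 110 mm above the bench.
- treadle (a point): Centre of the top face of the treadle, a flat plate beside the lane, 195 long (loader x -230 to -35), 36 wide, 3 mm thick; pressed anywhere along it. Gate shut: slopes up away from the lane at 0.31 rad, point at loader (-132, 77, 51); gate up: slopes down at 0.31 rad, point at z = 28. A 14 mm wide flat tip at loader y = 78 goes from z = 54 at touch to about 31 at the stop.
- rack: Grey loose tube rack, about 0.22 kg, in the lane with 2 mm play each side. Origin: centre of the tube block's underside; x = forwards along the lane, z up. Block 70 long x 50 wide x 42 mm tall, 12 white caps on top to 47 mm; behind it a low tab 6 mm thick to the rear lip. The block starts 15 to 50 mm short of the gate; home, the origin is at loader x = 49, the block's rear 14 mm past the gate's middle.
- lip (a point): Middle of the rear (pushing) face of the rack's upright rear lip, 48 mm wide, 50 mm tall above the lane floor, 6 mm thick; 120 mm behind the rack's origin, 25 mm above its underside. When the rack is home it lies at loader x = -71, still before the gate.
- vial: closed vial, 24 mm across, 50 mm tall, standing on the loader's base plate beside the lane, on the side away from the treadle. Origin under its centre.
- dish: small open red dish, 52 mm across, 22 mm tall, on the loader's base plate on the same side as the vial. Origin under its centre.
- carton: small cardboard carton 50 x 75 x 35 mm on the bench. Origin under its centre.
- reagent: white bottle, 64 mm across, 120 mm tall, on the bench beside the loader. Origin under its centre.
- media: clear glass bottle, 68 mm across, 120 mm tall, on the bench beside the loader. Origin under its centre.
- buffer: amber bottle, 60 mm across, 110 mm tall, on the bench beside the loader. Origin under its centre.
- tuberack: open orange tube stand 70 x 160 x 60 mm on the bench. Origin under its centre.
Mind the look-alikes: they are no part of the job. What is shaped like the rack but purple is not meant.

How it is judged:
On the way, in this order (a step that is already met when the one before it is completed fails the run):
1. the gate is raised by a fingertip on it while the rack is still short of it (value of joint gate above 0.38 rad and contact force between gate and the fingers above 0.3 N and x of rack in the frame of loader below -0.037 m), for 0.1 s.
2. half the tube block is under the gate, still held up by a fingertip (value of joint gate above 0.34 rad and contact force between gate and the fingers above 0.2 N and x of rack in the frame of loader between -0.002 and 0.03 m), for 0.05 s.
At the end, for the whole second after the job is handed in: the rack stands flat in the lane, at rest, within 6 mm of fully home against the end stop, and the gate is shut behind its tube block (within 0.06 rad) (x of rack in the frame of loader above 0.043 m and value of joint gate below 0.06 rad and linear speed of rack below 0.01 m/s and angle between rack's own z axis and vertical below 0.06 rad and z of rack in the frame of loader below 0.012 m); the robot touches nothing.
It fails at once if the gate touches the rack or its tubes (more than 0.5 N) (contact force between gate and rack above 0.5 N).
It fails at once if the rack is lifted or tipped (z of rack in the frame of loader above 0.022 m or angle between rack's own z axis and vertical above 0.2 rad).
It fails at once if another thing on the bench is moved more than 20 mm or tipped (distance of any of vial, dish, carton, reagent, media, buffer, tuberack from where it was at the start of the episode above 0.02 m or angle between any of vial, dish, carton, reagent, media, buffer, tuberack's own z axis and vertical above 0.3 rad).
It also fails if it takes over 48 s, if anything falls off the work surface, if the arm or the gripper's body presses on something with over 40 N, if the wrist force passes 120 N, or if a joint passes its speed limit or range.

## Working session

There is one attempt and no reset: what is moved stays moved. The work goes in short steps, Python scripts to look and compute and a tool call to move; the robot and the scene stay as the last step left them, time stands still between calls to the robot, and variables do not carry over. Pictures are saved under pics/ and viewed, at most 11 in all, crops included, and the job is handed in when it is done.

Besides the shell and the picture viewer there is one more tool, called after ">>>" in YAML: its name, and indented under it one key for each argument. move_arm: Moves the arm, as the interface text tells. Its arguments: {"type":"object","properties":{"plan":{"type":"array"},"grip":{"type":"number"}},"required":["plan"]}

```bash
mkdir -p pics
python3 - <<'E'
from bench import ctrl
import cv2,pickle
o=ctrl.get_obs();print(o['eef_pos'],o['eef_rot'],o['time_s'],o['opening'])
for n in("scene","top"):
    c=ctrl.camera(n);pickle.dump(c,open(n+'.pkl','wb'))
    print(n,c['fx'],c['fy'],c['cx'],c['cy'],c['origin'],c['attitude'])
    cv2.imwrite(f'pics/{n}.png',c['pixels'][:,:,::-1])
E
```

```text
[ 0.13823994 -0.55757881  0.23039416] [-8.58395375e-04  9.92639633e-01  1.21102511e-01  6.67237525e-05] 0.0 0.9993236799152647
scene 465.29385877398914 465.29385877398914 321.1590178140976 194.6474998548273 [ 1.1142053  -0.6164154   0.94382824] [-0.36816781  0.84257483  0.36415297 -0.14802954]
top 490.0722308561623 490.0722308561623 314.62260237615885 197.48789496119315 [0.31922755 0.03300878 1.36419477] [-0.03887336  0.70962181 -0.70244853  0.03862399]
```

View pics/top.png

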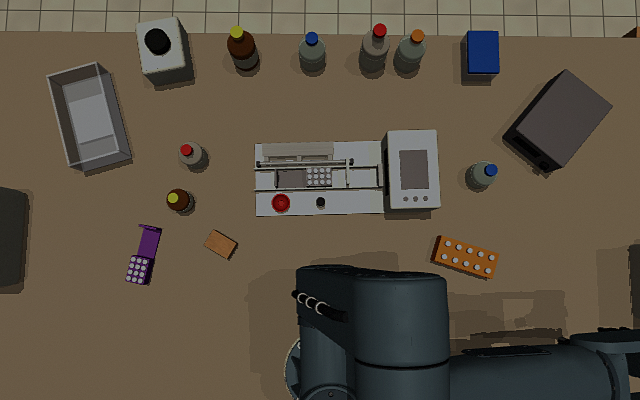

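View pics/scene.png

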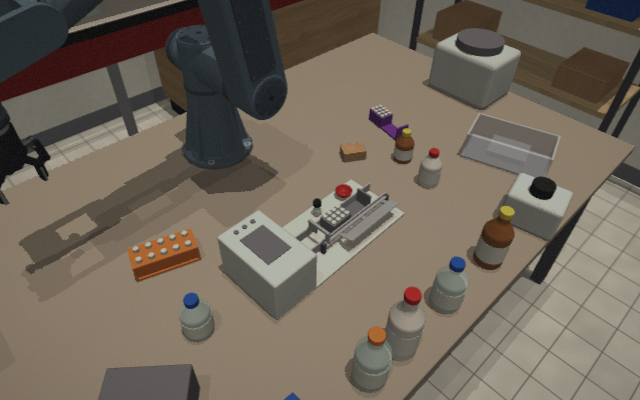

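The top view shows the loader at about (255–440, 130–215). Its lane runs to the image right and the treadle is on the upper side. There are two candidates for the rack: the grey one in the lane (~300,178), which I choose, and the purple look-alike (~143,255). I'll check the choice in a close crop.

```bash
cat > h.py <<'E'
import numpy as np,pickle
from scipy.spatial.transform import Rotation as R
def rot(q): return R.from_quat([q[1],q[2],q[3],q[0]])
def ray(c,u,v):
    return rot(c['attitude']).apply([(u-c['cx'])/c['fx'],(v-c['cy'])/c['fy'],1])
def onz(c,u,v,z):
    d=ray(c,u,v);o=np.array(c['origin']);return o+d*(z-o[2])/d[2]
def proj(c,p):
    p=rot(c['attitude']).inv().apply(np.array(p)-c['origin']);return p[...,:2]/p[...,2:]*c['fx']+[c['cx'],c['cy']]
E
python3 - <<'E'
import cv2
from h import *
t=pickle.load(open('top.pkl','rb'))
cv2.imwrite('pics/crop.png',cv2.resize(t['pixels'][125:225,248:448,::-1],None,fx=4,fy=4,interpolation=cv2.INTER_CUBIC))
for p in [(255,215),(255,142),(383,215)]: print(onz(t,*p,.008))
E
```

```text
[0.41799755 0.19908149 0.008     ]
[0.62418753 0.20391988 0.008     ]
[ 0.42160526 -0.15586435  0.008     ]
```

View pics/crop.png

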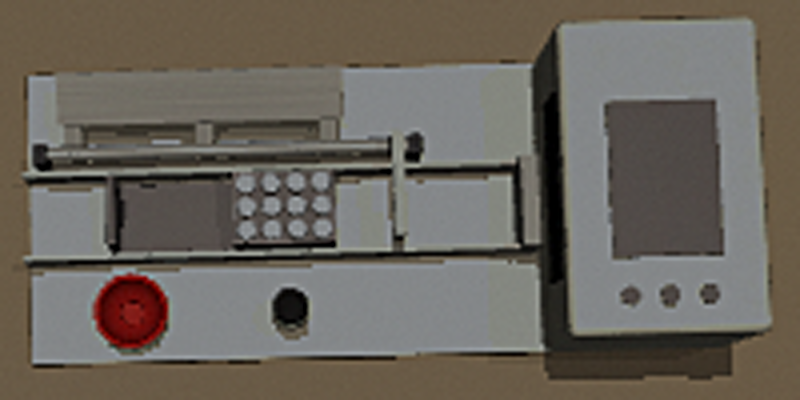

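The crop confirms the grey rack in the lane: lip at about (110,213), 12 white caps at (240–330, 180–230) and the gate boom at (398,190). The gate is shut. The dish is at (130,310) and the vial at (290,308), both on the robot's side.

Run:
```python
from h import *
from scipy.optimize import least_squares
t=pickle.load(open('top.pkl','rb'))
L=np.array([(-255,-100,8),(-255,105,8),(100,105,8),(100,-100,8),(-256,-31,36),(-256,31,36),(-230,94,56.5),(-35,94,56.5)])/1e3
P=np.array([(33,365),(28,76),(533,65),(547,352),(25,264),(25,175),(57,72),(342,70)])
f=lambda P:(np.array(P)+.5)/4-.5+[248,125]
W=lambda s,L:R.from_euler('z',s[2]).apply(L)+[s[0],s[1],0]
s=least_squares(lambda s:(proj(t,W(s,L))-f(P)).ravel(),[.52,-.05,-1.57],loss='soft_l1').x
print(s,np.degrees(s[2]));print(np.round(proj(t,W(s,L))-f(P),1))
Q=lambda p,z:(R.from_euler('z',-s[2]).apply(onz(t,*f(p),z)-[s[0],s[1],0])*1e3).round(1)
print('lip rear top',Q((106,213),.058),'block front',Q((335,205),.05),'caps mid',Q((284,206),.055))
print('dish',Q((131,311),.03),'vial',Q((291,305),.058),'lip end',Q((107,178),.058),Q((107,250),.058))
np.save('s.npy',s)
```

```text
[ 0.52368701 -0.05451674 -1.53413951] -87.89971916107221
[[-0.   0.4]
 [ 0.2  0.1]
 [-0.1 -0.4]
 [-0.6  0.3]
 [ 0.  -0.3]
 [-0.2 -0.4]
 [ 0.1  0.9]
 [ 0.6 -0.4]]
lip rear top [-198.5   -1.4   58. ] block front [-43.9   1.2  50. ] caps mid [-78.5   0.7  55. ]
dish [-184.8  -65.3   30. ] vial [-75.7 -66.9  58. ] lip end [-197.4   22.5   58. ] [-198.3  -26.5   58. ]
```

```bash
cat >> h.py <<'E'
def W(x,y,z):
    s=np.load('s.npy');return R.from_euler('z',s[2]).apply(np.array([x,y,z])/1e3)+[s[0],s[1],0]
def Linv(p):
    s=np.load('s.npy');return R.from_euler('z',-s[2]).apply(np.array(p)-[s[0],s[1],0])*1e3
E
python3 - <<'E'
from h import *
from bench import ctrl
o=ctrl.get_obs();p=W(-218,38.75,130);print(p,(p-o['eef_pos'])/.05)
y=rot(o['eef_rot']).apply([0,1,0]);print(np.arctan2(y[1],y[0]), np.load('s.npy')[2]+np.pi/2)
E
```

```text
[0.55442158 0.16475694 0.13      ] [ 8.32339395 14.44748139 -2.00940913]
-1.327971047093289 0.036656815855838465
```

>>> move_arm:
  plan: [0.3,0.6,0.1,0,0,0.06,0.7,1.3,0.2,0,0,0.13,1.1,2.0,0.3,0,0,0.2,1.5,2.7,0.4,0,0,0.27,2.0,3.5,0.4,0,0,0.34,2.4,4.2,0.4,0,0,0.41,2.8,4.9,0.4,0,0,0.48,3.2,5.6,0.4,0,0,0.55,3.7,6.4,0.4,0,0,0.62,4.15,7.2,0.4,0,0,0.68]
  grip: 64

```text
time_s: 1.35
eef_pos: [0.3462, -0.1967, 0.2511]
eef_rot: [-0.0, 0.895, 0.446, 0.0]
wrist_force: [0.7, -0.1, 0.3]
opening: 0.749
grasp_force: 0.0
```

>>> move_arm:
  plan: [0.4,0.7,0,0,0,0.07,0.8,1.4,0,0,0,0.14,1.2,2.1,0,0,0,0.21,1.6,2.8,0,0,0,0.28,2.0,3.5,0,0,0,0.35,2.4,4.2,0,0,0,0.42,2.8,4.9,0,0,0,0.49,3.2,5.6,-0.3,0,0,0.56,3.7,6.4,-0.6,0,0,0.62,4.15,7.2,-0.8,0,0,0.685]

```text
time_s: 2.6
eef_pos: [0.5534, 0.1631, 0.21]
eef_rot: [-0.0, 0.693, 0.721, -0.001]
wrist_force: [0.1, -0.6, 0.7]
opening: 0.754
grasp_force: 0.0
```

Run:
```python
from h import *
from bench import ctrl
import cv2
o=ctrl.get_obs();p=W(-218,38.75,130);print(o['time_s'],o['eef_pos'],Linv(o['eef_pos']),(p-o['eef_pos'])/.05,o['opening'],o['wrist_force'])
y=rot(o['eef_rot']).as_matrix();print(y, np.load('s.npy')[2]+np.pi/2-np.arctan2(y[1,1],y[0,1]))
c=ctrl.camera('wrist');pickle.dump(c,open('wrist.pkl','wb'));cv2.imwrite('pics/w1.png',c['pixels'][:,:,::-1]);print({k:c[k] for k in c if k!='pixels'})
```

```text
2.6 [0.55341217 0.16314041 0.21001961] [-216.42154968   37.68202463  210.01960939] [ 0.0201882   0.0323306  -1.60039219] 0.75423680584656 [ 0.13062314 -0.57255073  0.72246584]
[[-3.90350136e-02  9.99236860e-01 -1.40176022e-03]
 [ 9.99237824e-01  3.90346945e-02 -2.54265941e-04]
 [-1.99354618e-04 -1.41061711e-03 -9.99998985e-01]] -0.0023878372468766826
{'fx': 309.70691628693146, 'fy': 309.70691628693146, 'cx': 322.9315014063282, 'cy': 202.85146361340335, 'origin': array([0.55045336, 0.24713124, 0.35272011]), 'attitude': array([0.16693388, 0.98577645, 0.01925014, 0.00270322])}
```

View pics/w1.png

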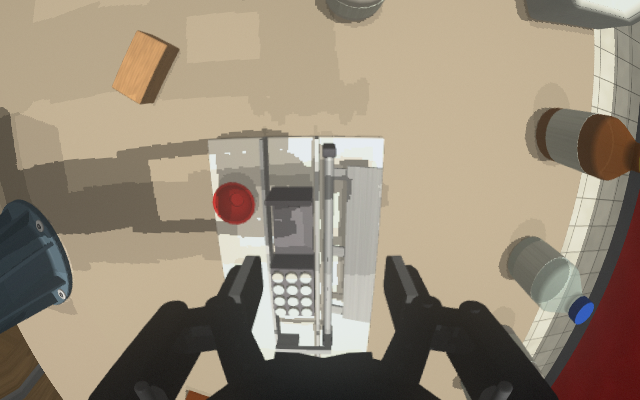

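The wrist view shows the grey rack's lip at about (290,195), the treadle plate at (363,165–310), the shaft post at (329,150) and the fingers at (240,280) and (400,280), which straddle the shaft. Next I'll compare these with what the model projects.

Run:
```python
from h import *
import cv2
c=pickle.load(open('wrist.pkl','rb'))
def fp(p):
    p=rot(c['attitude']).inv().apply(np.array(p)-c['origin']);r=np.hypot(p[0],p[1]);th=np.arctan2(r,p[2]);return p[:2]/r*th*c['fx']+[c['cx'],c['cy']]
im=cv2.resize(c['pixels'][120:360,190:430,::-1],None,fx=2.5,fy=2.5,interpolation=cv2.INTER_CUBIC)
for p in [(-255,-100,8),(-255,105,8),(-198.5,24,58),(-198.5,-24,58),(-230,94,56.5),(-230,60,45.5),(-35,94,56.5),(-256,-31,36),(-256,31,36),(-243,42,44),(-185,-65,30),(-43.5,-25,50),(-43.5,25,50)]:
    u=fp(W(*p));q=((u-[190,120]+.5)*2.5-.5).round().astype(int);cv2.drawMarker(im,tuple(map(int,q)),(255,0,255),0,9,1)
cv2.imwrite('pics/w1c.png',im)
```

```text
(no output)
```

View pics/w1c.png

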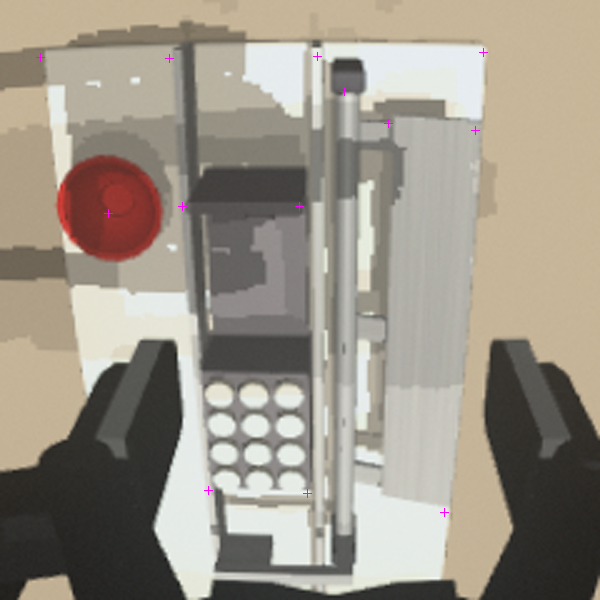

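>>> move_arm:
  plan: [0.04,0,-0.6,0,0,0,0.04,0,-1.4,0,0,0,0.04,0,-2.2,0,0,0,0.04,0,-2.8,0,0,0,0.04,0,-2.9,0,0,0,0.04,0,-2.9,0,0,0]

```text
time_s: 3.4
eef_pos: [0.5555, 0.1619, 0.0667]
eef_rot: [0.0, 0.694, 0.72, 0.0]
wrist_force: [-0.1, -0.3, 0.8]
opening: 0.748
grasp_force: 0.0
```

>>> move_arm:
  plan: [0,0,-0.1,0,0,0,0,0,-0.2,0,0,0,0,0,-0.3,0,0,0,0,0,-0.3,0,0,0]

```text
time_s: 3.9
eef_pos: [0.5549, 0.1618, 0.0508]
eef_rot: [-0.0, 0.694, 0.72, -0.0]
wrist_force: [0.0, -0.1, -0.4]
opening: 0.75
grasp_force: 0.0
```

```bash
cat > look.py <<'E'
import sys
from h import *
from bench import ctrl
import cv2
o=ctrl.get_obs();print(o['time_s'],Linv(o['eef_pos']).round(1),np.round(o['wrist_force'],2),np.round(o['torque'],2))
c=ctrl.camera('scene')
w=ctrl.camera('wrist')
n=sys.argv[1]
a=cv2.resize(c['pixels'][140:280,270:430,::-1],None,fx=2.5,fy=2.5,interpolation=cv2.INTER_CUBIC)
b=cv2.resize(w['pixels'][100:380,160:460,::-1],(400,350),interpolation=cv2.INTER_CUBIC)
cv2.imwrite(f'pics/{n}.png',np.hstack([a,b]))
E
python3 look.py d1
```

```text
3.9 [-215.1   39.1   50.8] [ 0.03 -0.12 -0.41] [0.07 0.02 0.01]
```

View pics/d1.png

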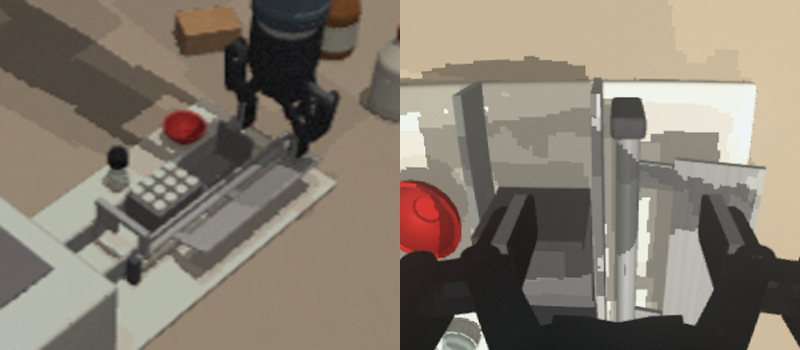

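The lane finger is behind the lip and the other finger is over the treadle, with no contact yet. I'll press down in small steps.

>>> move_arm:
  plan: [0,0,-0.1,0,0,0,0,0,-0.2,0,0,0,0,0,-0.2,0,0,0]

```text
time_s: 4.38
eef_pos: [0.5552, 0.1618, 0.0409]
eef_rot: [-0.0, 0.694, 0.72, -0.0]
wrist_force: [0.1, 0.6, 1.1]
opening: 0.747
grasp_force: 0.6
```

>>> move_arm:
  plan: [0,0,-0.08,0,0,0,0,0,-0.16,0,0,0,0,0,-0.16,0,0,0]

```text
time_s: 4.75
eef_pos: [0.5554, 0.1618, 0.0331]
eef_rot: [0.0, 0.694, 0.72, 0.0]
wrist_force: [-0.2, -0.7, 2.1]
opening: 0.749
grasp_force: 1.0
```

>>> move_arm:
  plan: [0,0,-0.04,0,0,0,0,0,-0.08,0,0,0,0,0,-0.08,0,0,0]

```text
time_s: 5.12
eef_pos: [0.5553, 0.1618, 0.0292]
eef_rot: [0.0, 0.694, 0.72, 0.0]
wrist_force: [0.7, -0.2, 2.4]
opening: 0.753
grasp_force: 1.2
```

>>> move_arm:
  plan: [0,0,-0.04,0,0,0,0,0,-0.06,0,0,0,0,0,-0.06,0,0,0]

```text
time_s: 5.5
eef_pos: [0.5549, 0.1618, 0.0261]
eef_rot: [-0.0, 0.694, 0.72, -0.0]
wrist_force: [0.4, 0.0, 2.8]
opening: 0.748
grasp_force: 1.2
```

```bash
python3 look.py d2
```

```text
5.5 [-215.1   39.2   26.1] [0.38 0.02 2.82] [-0.07  0.01 -0.01]
```

View pics/d2.png

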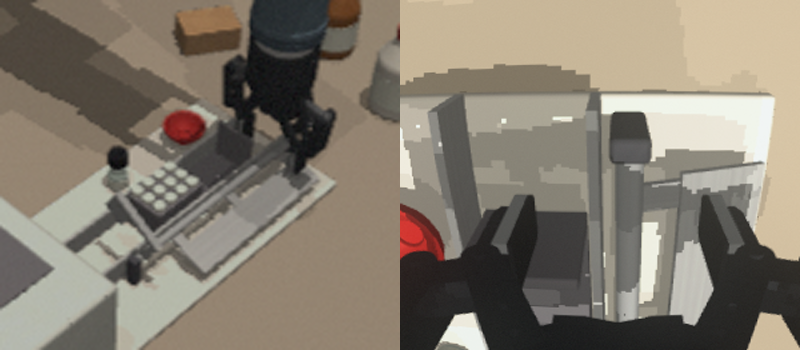

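The gate is now clearly raised, with the boom tilted up at (120,195). I'll keep going to the hard stop.

>>> move_arm:
  plan: [0,0,-0.04,0,0,0,0,0,-0.04,0,0,0]

```text
time_s: 5.85
eef_pos: [0.5551, 0.1619, 0.0243]
eef_rot: [-0.0, 0.694, 0.72, -0.0]
wrist_force: [-1.9, -1.5, 4.1]
opening: 0.752
grasp_force: 1.8
```

>>> move_arm:
  plan: [0,0,-0.03,0,0,0,0,0,-0.03,0,0,0]

```text
time_s: 6.1
eef_pos: [0.5557, 0.162, 0.0237]
eef_rot: [0.0, 0.694, 0.72, 0.0]
wrist_force: [-4.1, -0.8, 9.6]
opening: 0.748
grasp_force: 4.0
```

>>> move_arm:
  plan: [0,-0.05,0.01,0,0,0,0,-0.1,0.01,0,0,0,0.01,-0.18,0.01,0,0,0,0.01,-0.26,0.01,0,0,0,0.01,-0.34,0.01,0,0,0,0.015,-0.42,0.01,0,0,0,0.02,-0.5,0.01,0,0,0,0.02,-0.5,0.01,0,0,0]

```text
time_s: 7.1
eef_pos: [0.5571, 0.1373, 0.0238]
eef_rot: [0.0, 0.694, 0.72, 0.001]
wrist_force: [1.3, 3.3, 5.0]
opening: 0.752
grasp_force: 2.7
```

```bash
python3 look.py d3
```

```text
7.1 [-190.4   40.4   23.8] [1.3  3.32 4.95] [ 0.55 -0.35  0.11]
```

View pics/d3.png

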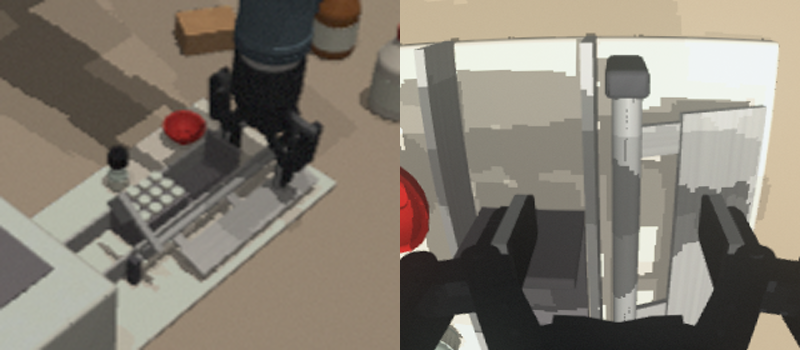

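The gate is held up, and the rack is moving flat towards it. I'll keep pushing.

>>> move_arm:
  plan: [0,-0.08,0,0,0,0,0.005,-0.17,0,0,0,0,0.01,-0.27,0,0,0,0,0.01,-0.37,0,0,0,0,0.015,-0.47,0,0,0,0,0.02,-0.57,0,0,0,0,0.02,-0.67,0,0,0,0,0.025,-0.77,0,0,0,0,0.03,-0.87,0,0,0,0,0.035,-0.95,0,0,0,0]

```text
time_s: 8.45
eef_pos: [0.5588, 0.09, 0.0238]
eef_rot: [0.0, 0.694, 0.72, 0.001]
wrist_force: [2.2, 5.3, 5.0]
opening: 0.745
grasp_force: 3.5
```

>>> move_arm:
  plan: [0,-0.08,0,0,0,0,0.005,-0.17,0,0,0,0,0.01,-0.27,0,0,0,0,0.01,-0.37,0,0,0,0,0.015,-0.47,0,0,0,0,0.02,-0.57,0,0,0,0,0.02,-0.67,0,0,0,0,0.025,-0.75,0,0,0,0,0.03,-0.83,0,0,0,0,0.035,-0.9,0,0,0,0]

```text
time_s: 9.7
eef_pos: [0.5605, 0.0451, 0.0238]
eef_rot: [0.0, 0.694, 0.72, 0.001]
wrist_force: [1.6, 5.2, 4.8]
opening: 0.752
grasp_force: 3.7
```

```bash
python3 look.py d4
```

```text
9.7 [-98.2  40.5  23.8] [1.57 5.24 4.85] [ 1.   -0.41  0.  ]
```

View pics/d4.png

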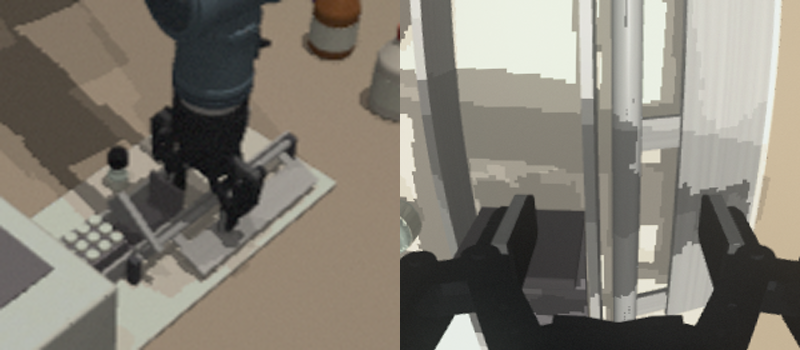

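The tube block is past half under the raised gate, with about 16 mm left. I'll push slowly to the stop.

>>> move_arm:
  plan: [0,-0.06,0,0,0,0,0.005,-0.12,0,0,0,0,0.01,-0.18,0,0,0,0,0.01,-0.24,0,0,0,0]

```text
time_s: 10.3
eef_pos: [0.561, 0.0336, 0.0237]
eef_rot: [-0.0, 0.694, 0.72, 0.001]
wrist_force: [2.1, 17.8, 8.8]
opening: 0.748
grasp_force: 9.8
```

>>> move_arm:
  plan: [0,-0.03,0,0,0,0,0,-0.06,0,0,0,0,0,-0.06,0,0,0,0]

```text
time_s: 10.68
eef_pos: [0.5608, 0.0335, 0.0238]
eef_rot: [-0.002, 0.695, 0.719, 0.003]
wrist_force: [2.4, 20.4, 7.9]
opening: 0.749
grasp_force: 12.0
```

Run:
```python
from h import *
from bench import ctrl
import cv2
c=ctrl.camera('scene');t=ctrl.camera('top')
a=cv2.resize(c['pixels'][190:270,280:360,::-1],None,fx=5,fy=5,interpolation=cv2.INTER_CUBIC)
for k,col in((-1,0),):
  for y in(-25,25):
    for z in (50,):
      q=(proj(c,W(84,y,z))-[280,190]+.5)*5-.5;cv2.drawMarker(a,tuple(map(int,q)),(255,0,255),0,7,1)
b=cv2.resize(t['pixels'][140:220,310:390,::-1],None,fx=5,fy=5,interpolation=cv2.INTER_CUBIC)
for y in(-25,25):
    q=(proj(t,W(84,y,50))-[310,140]+.5)*5-.5;cv2.drawMarker(b,tuple(map(int,q)),(255,0,255),0,7,1)
cv2.imwrite('pics/d5.png',np.hstack([a,b]))
o=ctrl.get_obs();print(Linv(o['eef_pos']),o['wrist_force'],o['torque'])
```

```text
[-86.60902469  40.3032699   23.79770052] [ 1.56043225 20.69468599  7.6242302 ] [ 3.03015282 -0.44464953 -0.52516702]
```

View pics/d5.png

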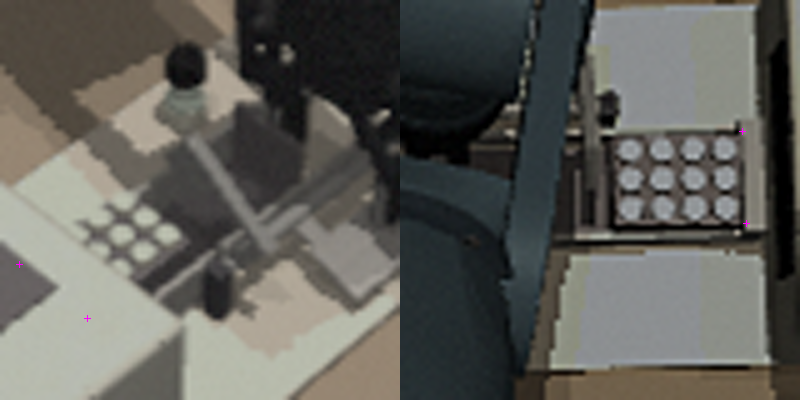

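The top view shows the block front at (743,180), against the stop face. The gate boom at (592,130) is behind the block. I'll back off the lip first, then lift and let the gate close.

>>> move_arm:
  plan: [0,0.1,0,0,0,0,0,0.25,0,0,0,0,0,0.4,0,0,0,0,0,0.4,0.1,0,0,0,0,0.4,0.3,0,0,0,0,0.4,0.5,0,0,0,0,0.4,0.9,0,0,0,0,0.4,1.6,0,0,0,0,0.4,2.4,0,0,0,0,0.4,3.2,0,0,0]

```text
time_s: 12.02
eef_pos: [0.5595, 0.0494, 0.1846]
eef_rot: [-0.0, 0.694, 0.72, -0.0]
wrist_force: [1.2, -0.3, -0.9]
opening: 0.753
grasp_force: 0.0
```

>>> move_arm:
  plan: [0,1,0.2,0,0,0,0,2,0.2,0,0,0,0,3,0.2,0,0,0,0,4,0.2,0,0,0,0,4.5,0.2,0,0,0,0,4.5,0.2,0,0,0,0,4.5,0.2,0,0,0,0,4.5,0.2,0,0,0]

```text
time_s: 13.02
eef_pos: [0.5604, 0.2732, 0.1934]
eef_rot: [0.0, 0.694, 0.72, -0.0]
wrist_force: [0.2, -0.8, -0.1]
opening: 0.749
grasp_force: 0.0
```

Run:
```python
from h import *
from bench import ctrl
import cv2
c=ctrl.camera('scene');t=ctrl.camera('top')
a=cv2.resize(c['pixels'][160:280,270:400,::-1],(400,370),interpolation=cv2.INTER_CUBIC)
b=cv2.resize(t['pixels'][135:225,290:390,::-1],(400,370),interpolation=cv2.INTER_CUBIC)
cv2.imwrite('pics/d6.png',np.hstack([a,b]));o=ctrl.get_obs();print(o['time_s'],o['eef_pos'],o['wrist_force'])
```

```text
13.125 [0.56046492 0.27331573 0.19338811] [-0.05157145 -0.83042546 -0.43268296]
```

View pics/d6.png

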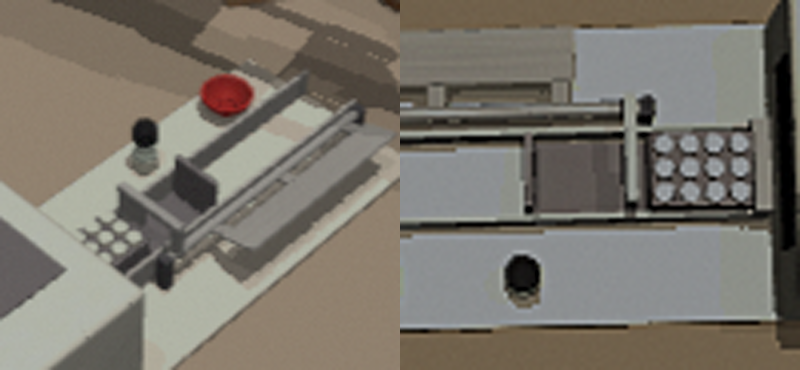

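The rack is home against the stop (front edge at about (755,170)). The gate is shut behind the block at (632,170), the dish and vial haven't moved, and the arm is clear.

```bash
python3 -c "
from bench import ctrl
print(ctrl.hand_in())"
```

```text
the job is handed in; nothing more can be done
None
```

I pushed the rack home against the end stop and let the gate close behind the tube block, with everything else left in place as far as the pictures show; the job is handed in at about 13 s, but the hand-in gave no verdict.

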